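# Point the rotary organizer at the green post and set its brake

## Task

Push the orange wing knob round in small turns until the orange pointer on the organizer's drum points straight at the green-topped post. Then push the handwheel round by its red peg until the red brake shoe rests fully against the drum, so that the drum stays pointing at the green post. Leave everything else on the bench standing where it is.

Things in the scene. Friction and masses are not known exactly. Their poses are not given: they have to be found in the camera images.
- pointer_tip (a point): Tip of the orange pointer bar on top of the organizer's drum (drum 190 mm across, outer wall 60 mm and pointer 79 mm above the bench). The drum turns about a vertical axis; the pointer lies radially and its tip is 108 mm from that axis. The point's x axis points outward along the pointer, y is to its left seen from above, z up.
- drum_axis (a point): Point on the drum's vertical axis, 80 mm above the bench; fixed to the organizer's base.
- mark_green: Fixed steel post with a green cap 14 mm across, on the organizer's base just outside the drum; the target of the pointer. Origin at its foot, on its axis, 12 mm above the bench; top 74 mm above that, its cap level with the pointer.
- mark_red: Fixed post of the same kind with a red cap, on the other side of the pointer's start; not the target.
- knob_axis (a point): Point on the vertical axis of the wing knob, 58 mm above the bench, fixed to the base. The knob stands on a round boss 84 mm across, 54 mm tall.
- knob_wing (a point): Centre of the top of the orange wing (95 mm above the bench), on the knob's axis. The wing is an upright bar along the point's x axis, 90 mm long (45 mm each way from the axis), 14 mm thick, free sides from 63 to 95 mm above the bench; a black hub 28 mm across at its middle. Pushing a side of the wing near an end with about 2 to 3 N turns the knob either way; it stays where it is left.
- knob (a joint): Angle of the wing knob, rad, growing counter-clockwise seen from above. The drum turns the same way by a quarter of it (4 rad of knob = 1 rad of drum).
- wheel_axis (a point): Point on the vertical axis of the steel handwheel, 34 mm above the bench, fixed to the base. Rim 100 mm across, 43 mm above the bench.
- wheel_peg (a point): Centre of the top (81 mm above the bench) of the handwheel's upright red peg, 16 mm across, 38 mm of it free above the rim, 43 mm from the wheel's axis. A sideways push of about 2 to 4 N winds the wheel; it stays where it is left.
- wheel (a joint): Angle of the handwheel, rad, growing clockwise seen from above; winding clockwise moves the brake shoe toward the drum by 10 mm per rad.
- shoe (a joint): Travel of the red brake shoe, m: 0 fully back, 0.040 when its face is against the drum, where shoe and wheel come to a stop. It follows the handwheel.
- shoe_face (a point): Centre of the red brake shoe's face (26 mm wide), 43 mm above the bench; x axis points to the drum's axis.
- valve: Grey PVC valve standing upright, loose, 48 mm across, 170 mm tall, with a small red lever reaching 29 mm from its axis; it stands close to the wing knob, either on its left or on the robot's side, high enough to hit the gripper's body. Origin at the centre of its underside.
- fitting: White ceramic pipe fitting standing on the bench, 52 mm across, 45 mm tall, loose, in the valve's other possible place. Origin under its centre.
- shower_head: Chrome shower head, face down, 90 mm across, 58 mm tall, loose. Origin under its centre.
- wall_plug: White plastic wall plug standing on its flange, 32 mm across, 40 mm tall, loose. Origin under its centre.
- bumper: Yellow silicone bumper, 40 mm across, 18 mm tall, loose. Origin under its centre.
- jar: Jar, 64 mm across, 75 mm tall, loose, beside the drum. Origin under its centre.
- screwdriver: Screwdriver lying on the bench left of the organizer, loose.

How it is judged:
By the outcome, as a careful person would: the job done as asked, in the order asked, and still so for the second after the job is handed in, with the robot touching nothing.
It also fails if it takes over 61 s, if anything falls off the work surface, if the arm or the gripper's body presses on something with over 40 N, if the wrist force passes 120 N, or if a joint passes its speed limit or range.

## Robot

A 6-joint arm with a two-finger parallel gripper is mounted at the origin on the work surface. World frame = base frame: x ahead of the robot, y to its left, z up, the work surface at z = 0. Lengths are in m, angles in rad, forces in N, time in s.
With the tool pointing down it reaches from about 0.25 to 0.725 m from the base axis. Payload 4 kg.
Tool frame: the origin (TCP) lies midway between the tips of the shut fingers; the grasp point (between the pads) lies 19 mm behind it; z points along the fingers, y is the line along which they close (so a half turn about z gives the same grasp; the last joint's range is limited). The gripper opens to 85 mm and grips with 20 to 120 N. Pads are 22 mm wide; open, the fingers measure 114 mm over their backs; the gripper's body (76 mm by 85 mm) begins 54 mm behind the grasp point. The pads swing forward as they close: fully open they stand 13 mm farther back than shut.
Start: joints at [1.331, 0.241, 0.005, 1.335, 0, 1.571], TCP at [0.119, 0.486, 0.231] pointing down, gripper open.
Joint ranges: [-2.72, 2.72], [-1.05, 1.87], [-1.09, 1.28], [-1.99, 2.15], [-1.42, 1.44], [-3.14, 3.14]. Speed limits (rad/s): [2.79, 2.79, 3.14, 3.14, 3.14, 3.14].

## Interface

Orientations are given as a unit quaternion [x, y, z, w].
In Python, from workcell import bot gives the robot as it stands.
- The arm moves only by the tool move_arm, never from a script. Its argument "motion" is a list of rows, each an object of numbers: "x", "y", "z": the shift along the tool's x, y, z in cm; "yaw": the turn about the tool's z in degrees. A call has 1 to 20 rows; each row is the pose to reach, as a shift and turn from the pose commanded when the call began, along the tool's axes at that moment; what a row does not reach only later rows make up. A row lasts 1/8 s, in which the tool goes at most 62.5 mm and 10.7 degrees, less where a joint would pass 70% of its speed; a pose out of reach is approached as far as the arm can. A call with a gripper value outside its range is refused whole. "gripper" is the opening, from -1 (shut) to 1 (fully open), set as the call begins (left out, the last holds). The fingers move at their own pace and stop on an object; the grip force is fixed at half the most. Time passes only in rows, so rows that repeat a pose let the fingers close. It gives the time, the measured TCP pose, the force, the opening and the grip force at its end, in the units of the state.
- bot.get_obs(): the state, without advancing time (a new reading comes with each control period).
- bot.camera(name): name is "scene" or "top" or "wrist"; returns the picture (480x640x3 uint8, blue, green, red); there is no depth.
- bot.camera_model(name): a dict with "K" (3x3 intrinsics, pixels), "dist" ([k1, k2, p1, p2, k3] as OpenCV has them; the pictures are not rectified), "world_from_camera" (4x4, takes a point from camera to world coordinates). Camera axes: x right, y down, z forward; pixel columns grow to the right and rows downward; lengths in m; the calibration is good to about 2 mm. A picture is of the moment at which its call begins: read the wrist's pose just before it. camera_model takes no time and is no camera call; for the wrist camera it gives the pose at the moment of the call.
- bot.job_done(): hands the job in; it is judged then, once.
Trained networks look in the newest picture that a camera, given by its name, has taken for a name from the list of things; names that differ only in an ending like _2 or _b are one class to them, and where a whole thing is asked for, a point or a joint stands for the part that bears it (a point fixed in the world has none). Each returns a list of dicts, best first, with "score" (0 to 1); they miss things now and then, are a little off and sometimes report something else, mostly with a low value. They report only what shows in the picture. A call takes as long as a camera call.
- bot.cut_out(camera, name): "mask" (480x640 bool, what is visible of it) and "centre" ([row, column] in pixels, amid what is visible of it).
The state is a dict: "clock": time; "joint_pos": joint angles; "joint_vel": joint speeds; "tau": joint torques, N m; "eef_pos": TCP position; "tool_rot": TCP orientation; "ft_force": force on the tool from outside, world axes, zero at the start; "ft_torque": the same for the moment, N m; "grip_width": finger opening in m; "grasp_force": force on a finger pad.
Only numpy, scipy, OpenCV 4.12 (cv2) and the standard library are available. Lean on these libraries where they do the work, as an engineer would, in place of code of your own. Each camera call takes 0.05 s, during which the arm holds its last target. There are 200 camera calls.

## Working session

There is one attempt and no reset: what is moved stays moved. The work goes in short steps, Python scripts to look and compute and a tool call to move; the robot and the scene stay as the last step left them, time stands still between calls to the robot, and variables do not carry over. Pictures are saved under pics/ and viewed, at most 10 in all, crops included, and the job is handed in when it is done.

Besides the shell and the picture viewer there is one more tool, called after "Call:" by a JSON object that holds its "api" and its "payload", one argument or row to a line. move_arm: Moves the arm, as the interface text tells. Its arguments: {"type":"object","properties":{"motion":{"type":"array"},"gripper":{"type":"number"}},"required":["motion"]}

```bash
ls; mkdir -p pics; cat > h.py <<'E'
import numpy as np, cv2
from workcell import bot
def ray(cam,px,m=None):
    m=m or bot.camera_model(cam); K=np.array(m["K"]);d=np.array(m["dist"]);T=np.array(m["world_from_camera"])
    p=cv2.undistortPoints(np.array([[px]],float),K,d)[0,0]
    return T[:3,3],T[:3,:3]@np.array([p[0],p[1],1])
def at(cam,px,z,m=None):   # px=(col,row)
    o,v=ray(cam,px,m); return o+v*(z-o[2])/v[2]
def proj(cam,P):
    m=bot.camera_model(cam);T=np.linalg.inv(np.array(m["world_from_camera"]))
    return cv2.projectPoints(np.array(P,float).reshape(-1,3),cv2.Rodrigues(T[:3,:3])[0],T[:3,3],np.array(m["K"]),np.array(m["dist"]))[0][:,0]
E
python3 - <<'E'
from h import *
o=bot.get_obs();print(o["clock"],o["eef_pos"],o["tool_rot"])
for c in ("top","scene"):
    cv2.imwrite(f"pics/{c}0.png",bot.camera(c)); print(c,np.array(bot.camera_model(c)["world_from_camera"]).round(2).tolist())
Z=dict(pointer_tip=.079,mark_green=.086,mark_red=.086,knob_wing=.095,wheel_peg=.081,shoe_face=.05,valve=.17,fitting=.045,shower_head=.058,wall_plug=.04,bumper=.018,jar=.075)
for n,z in Z.items():
    for r in bot.cut_out("top",n)[:2]:
        c=r["centre"]; print(n,round(r["score"],2),np.round(c),int(r["mask"].sum()),at("top",(c[1],c[0]),z).round(3))
E
```

```text
pics
0.0 [0.11859974 0.48507291 0.23041143] [ 1.19608686e-01  9.92820550e-01 -1.04851500e-03 -1.33802558e-04]
top [[0.03, -0.98, 0.18, 0.39], [-1.0, -0.02, 0.04, 0.07], [-0.03, -0.18, -0.98, 1.15], [0.0, 0.0, 0.0, 1.0]]
scene [[0.31, 0.6, -0.74, 1.21], [0.95, -0.18, 0.26, -0.14], [0.02, -0.78, -0.62, 0.63], [0.0, 0.0, 0.0, 1.0]]
pointer_tip 0.87 [211. 376.] 7065 [ 0.675 -0.003  0.079]
mark_green 0.59 [267. 410.] 87 [ 0.566 -0.068  0.086]
mark_green 0.27 [234. 376.] 19772 [ 0.628 -0.004  0.086]
mark_red 0.63 [266. 337.] 62 [0.565 0.071 0.086]
mark_red 0.24 [230. 372.] 19237 [0.635 0.004 0.086]
knob_wing 0.62 [296. 319.] 897 [0.506 0.102 0.095]
wheel_peg 0.89 [268. 472.] 1152 [ 0.568 -0.187  0.081]
shoe_face 0.52 [251. 435.] 267 [ 0.604 -0.123  0.05 ]
shoe_face 0.23 [208. 376.] 7101 [ 0.689 -0.005  0.05 ]
valve 0.83 [348. 318.] 568 [0.409 0.1   0.17 ]
fitting 0.95 [297. 273.] 510 [0.506 0.195 0.045]
shower_head 0.84 [339. 398.] 1620 [ 0.431 -0.049  0.058]
shower_head 0.35 [297. 273.] 529 [0.505 0.193 0.058]
wall_plug 0.55 [338. 354.] 188 [0.431 0.034 0.04 ]
bumper 0.79 [322. 472.] 301 [ 0.47  -0.2    0.018]
jar 0.87 [193. 271.] 933 [0.709 0.204 0.075]
```

```bash
python3 - <<'E'
import cv2
a=cv2.imread("pics/top0.png")[150:390,230:510]; cv2.imwrite("pics/topc.png",cv2.resize(a,None,fx=2.5,fy=2.5,interpolation=3)[:600,:700])
E
```

```text
(no output)
```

View pics/topc.png

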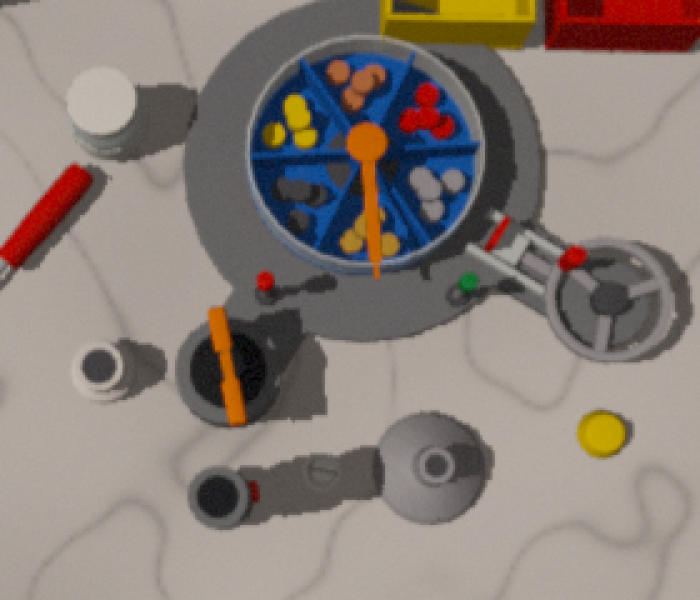

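View pics/scene0.png

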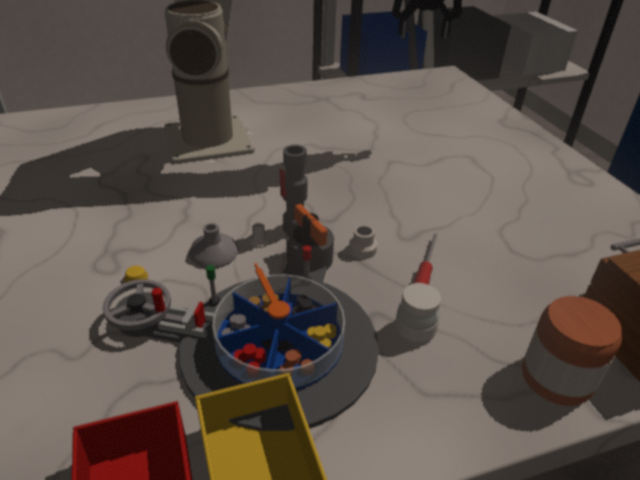

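The top view shows the drum hub at about px (377,207), the pointer tip at (381,260) and the green cap at (418,263). The wing ends are at (317,274) and (324,319), the peg is at (459,253) and the wheel hub at (474,269). The valve is on the robot's side of the knob. The drum has to turn counter-clockwise seen from above.

```bash
python3 - <<'E'
from h import *
im=cv2.imread("pics/top0.png")
t=lambda cx,cy,z: at("top",(230+cx/2.5,150+cy/2.5),z)[:2]
hub=t(367,142,.08);tip=t(377,276,.079);g=t(469,282,.086);r=t(266,281,.086)
e1=t(218,312,.095);e2=t(237,420,.095);peg=t(574,256,.081);wh=t(610,298,.045);val=t(219,498,.17)
for n,v in dict(hub=hub,tip=tip,g=g,r=r,e1=e1,e2=e2,knob=(e1+e2)/2,peg=peg,wh=wh,val=val,shoe=t(498,232,.06)).items(): print(n,v.round(4))
a=lambda v:np.degrees(np.arctan2(v[1],v[0]))
print("tip r",np.linalg.norm(tip-hub),"ang",a(tip-hub),a(g-hub),"wing",np.linalg.norm(e1-e2),a(e1-e2),"peg r",np.linalg.norm(peg-wh),a(peg-wh),"wh-hub",a(hub-wh),np.linalg.norm(hub-wh), "wh-g",np.linalg.norm(wh-g), "knob-red",np.linalg.norm((e1+e2)/2-r))
E
```

```text
hub [ 0.6841 -0.0051]
tip [ 0.5784 -0.0137]
g [ 0.5741 -0.0829]
r [0.5714 0.0713]
e1 [0.5453 0.1069]
e2 [0.4646 0.0905]
knob [0.5049 0.0987]
peg [ 0.5969 -0.1638]
wh [ 0.5708 -0.1992]
val [0.4059 0.1   ]
shoe [ 0.6188 -0.1095]
tip r 0.10609589064563775 ang -175.35528903905168 -144.73629825602606 wing 0.0824000577675596 11.46559455956011 peg r 0.04397612856462838 53.67142458640596 wh-hub 59.72879372610268 0.22471467605903803 wh-g 0.11630654075292458 knob-red 0.07187756062577147
```

Call:
{"api": "move_arm", "payload": {
  "motion": [
    {"x": -6, "y": -3},
    {"x": -12, "y": -7},
    {"x": -18, "y": -11},
    {"x": -24, "y": -15, "yaw": -10},
    {"x": -30, "y": -19, "yaw": -20},
    {"x": -36, "y": -22, "yaw": -30},
    {"x": -41, "y": -25, "yaw": -40},
    {"x": -46.6, "y": -28.3, "yaw": -45},
    {"x": -46.6, "y": -28.3, "yaw": -45},
    {"x": -46.6, "y": -28.3, "yaw": -45},
    {"x": -46.6, "y": -28.3, "yaw": -45},
    {"x": -46.6, "y": -28.3, "yaw": -45}
  ],
  "gripper": 0.2
}}

```text
invalid input at $.motion[0]: expected keys x, y, z, yaw
```

```bash
python3 - <<'E'
from h import *
o=bot.get_obs();print(o["clock"],o["eef_pos"],o["tool_rot"],o["joint_pos"],o["grip_width"],o["ft_force"])
cv2.imwrite("pics/w1.png",bot.camera("wrist"));print(np.array(bot.camera_model("wrist")["world_from_camera"]).round(3))
print(proj("wrist",[[.505,.099,.095],[.574,-.083,.086],[.571,.071,.086]]))
for r in bot.cut_out("wrist","knob_wing")[:2]:
  m=r["mask"];(c,s,a)=cv2.minAreaRect(cv2.findNonZero(m.astype(np.uint8)));print(r["score"],m.sum(),c,s,a,at("wrist",c,.095))
E
```

```text
0.7 [0.11876874 0.48570593 0.23133811] [1.19593721e-01 9.92822914e-01 4.80600116e-05 2.18614278e-05] [ 1.33099367e+00  2.40535870e-01  4.99889793e-03  1.33515869e+00
 -3.19095399e-05  1.57075498e+00] 0.08565962355777826 [0.10767478 0.32319302 0.35460593]
[[ 0.238  0.934  0.267  0.05 ]
 [ 0.971 -0.229 -0.065  0.503]
 [ 0.001  0.275 -0.961  0.374]
 [ 0.     0.     0.     1.   ]]
[[ 65.92906838 623.05205761]
 [-26.03284065 654.64390663]
 [ 74.22445502 648.98470642]]
```

View pics/w1.png

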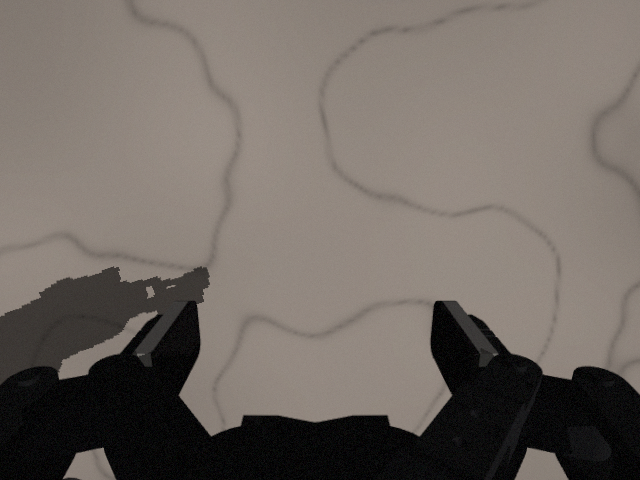

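The picture shows only bare bench and the open fingers. The move was refused because every row needs all four keys.

Call:
{"api": "move_arm", "payload": {
  "motion": [
    {"x": -6, "y": -3, "z": 0, "yaw": 0},
    {"x": -11, "y": -6.5, "z": 0, "yaw": 0},
    {"x": -16, "y": -9.5, "z": 0, "yaw": 0},
    {"x": -21, "y": -12.5, "z": 0, "yaw": -5},
    {"x": -26, "y": -15.5, "z": 0, "yaw": -10},
    {"x": -31, "y": -18.5, "z": 0, "yaw": -20},
    {"x": -36, "y": -22, "z": 0, "yaw": -30},
    {"x": -41, "y": -25, "z": 0, "yaw": -40},
    {"x": -46.6, "y": -28.3, "z": 0, "yaw": -45},
    {"x": -46.6, "y": -28.3, "z": 0, "yaw": -45},
    {"x": -46.6, "y": -28.3, "z": 0, "yaw": -45},
    {"x": -46.6, "y": -28.3, "z": 0, "yaw": -45}
  ],
  "gripper": 0.2
}}

```text
clock: 2.3
eef_pos: [0.5033, 0.1009, 0.2312]
tool_rot: [-0.27, 0.963, 0.0, -0.0]
ft_force: [-0.9, -0.6, -0.1]
grip_width: 0.0509
grasp_force: 0.0
```

```bash
python3 - <<'E'
from h import *
o=bot.get_obs();print(o["clock"],o["eef_pos"],o["tool_rot"],o["joint_pos"],o["grip_width"],o["ft_force"])
cv2.imwrite("pics/w2.png",bot.camera("wrist"));print(np.array(bot.camera_model("wrist")["world_from_camera"]).round(3))
print(proj("wrist",[[.505,.099,.095],[.574,-.083,.086],[.571,.071,.086]]))
for r in bot.cut_out("wrist","knob_wing")[:2]:
  m=r["mask"];(c,s,a)=cv2.minAreaRect(cv2.findNonZero(m.astype(np.uint8)));print(r["score"],m.sum(),c,s,a,at("wrist",c,.095))
E
```

```text
2.3 [0.50329131 0.10093159 0.23121865] [-2.69758799e-01  9.62927781e-01  2.95179754e-04 -4.39093810e-04] [ 1.97608813e-01  2.67788599e-01  4.07687642e-02  1.34469673e+00
  5.22406399e-04 -3.48676577e-01] 0.05088304172131336 [-0.91837623 -0.56518622 -0.0854043 ]
[[-0.52   0.821  0.235  0.443]
 [ 0.854  0.5    0.143  0.066]
 [ 0.     0.275 -0.962  0.374]
 [ 0.     0.     0.     1.   ]]
[[308.80021545 225.44255281]
 [ 51.97675714 176.25269805]
 [234.82135522 274.48117859]]
0.72 5045 (311.7075500488281, 222.27357482910156) (110.3888168334961, 72.30252075195312) 79.3803482055664 [0.50197776 0.09969094 0.095     ]
```

View pics/w2.png

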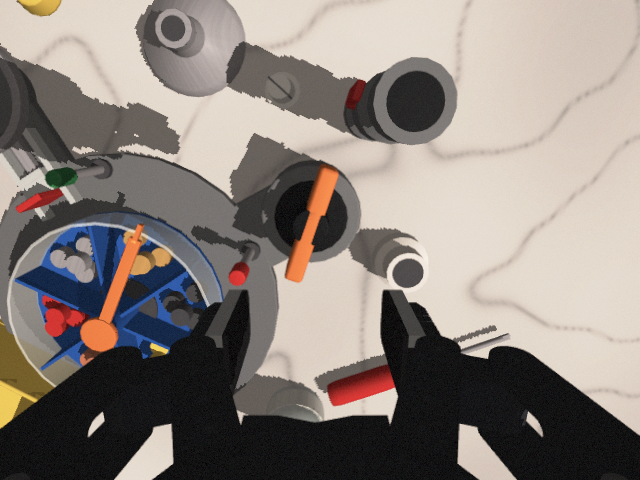

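The wing is between the fingers and the red post sits clear of them. Next I'll narrow the opening a little, descend, and start turning counter-clockwise.

Call:
{"api": "move_arm", "payload": {
  "motion": [
    {"x": 0, "y": 0, "z": 4, "yaw": 0},
    {"x": 0, "y": 0, "z": 8, "yaw": 0},
    {"x": 0, "y": 0, "z": 11, "yaw": 0},
    {"x": 0, "y": 0, "z": 14, "yaw": 0},
    {"x": 0, "y": 0, "z": 16.5, "yaw": 0},
    {"x": 0, "y": 0, "z": 16.5, "yaw": 0},
    {"x": 0, "y": 0, "z": 16.5, "yaw": -5},
    {"x": 0, "y": 0, "z": 16.5, "yaw": -10},
    {"x": 0, "y": 0, "z": 16.5, "yaw": -15},
    {"x": 0, "y": 0, "z": 16.5, "yaw": -20},
    {"x": 0, "y": 0, "z": 16.5, "yaw": -25},
    {"x": 0, "y": 0, "z": 16.5, "yaw": -30},
    {"x": 0, "y": 0, "z": 16.5, "yaw": -35},
    {"x": 0, "y": 0, "z": 16.5, "yaw": -40},
    {"x": 0, "y": 0, "z": 16.5, "yaw": -45},
    {"x": 0, "y": 0, "z": 16.5, "yaw": -50},
    {"x": 0, "y": 0, "z": 16.5, "yaw": -50}
  ],
  "gripper": 0.0
}}

```text
clock: 4.53
eef_pos: [0.505, 0.1, 0.0679]
tool_rot: [-0.651, 0.759, -0.001, 0.001]
ft_force: [0.8, -3.3, 1.3]
grip_width: 0.0423
grasp_force: 1.3
```

```bash
cat >> h.py <<'E'
def drum(save=None):
    # pointer angle vs green bearing from the top camera, orange pixels inside drum
    im=bot.camera("top"); 
    if save: cv2.imwrite(save,im)
    hsv=cv2.cvtColor(im,cv2.COLOR_BGR2HSV)
    m=cv2.inRange(hsv,(8,200,150),(17,255,255))
    hub=np.array([.6841,-.0051]); g=np.array([.5741,-.0829])
    ys,xs=np.nonzero(m); P=np.array([at("top",(x,y),.079)[:2] for x,y in zip(xs,ys)])-hub
    r=np.hypot(*P.T); s=(r>.03)&(r<.115); Q=P[s]
    a=np.degrees(np.arctan2(Q[:,1],Q[:,0]))%360
    med=np.median(a[r[s]>.08]) if (r[s]>.08).any() else np.nan
    print("orange px",s.sum(),"angle",np.median(a),"outer",med,"maxr",r[s].max(),"target",np.degrees(np.arctan2(*(g-hub)[::-1]))%360)
E
python3 - <<'E'
from h import *
o=bot.get_obs();print(o["clock"],o["eef_pos"],o["joint_pos"],o["grip_width"],o["ft_force"],o["ft_torque"])
drum("pics/t1.png")
E
```

```text
4.525 [0.50497173 0.10003273 0.06791511] [ 0.19642182  0.39906445 -0.22564334  0.94373652 -0.00145527 -1.22094887] 0.04232202645644189 [ 0.75093708 -3.30213369  1.33953081] [-0.56420864 -0.05667324 -0.06880692]
orange px 171 angle 190.56018228432958 outer 190.8022297399466 maxr 0.10668345480370689 target 215.27072786048404
```

Call:
{"api": "move_arm", "payload": {
  "motion": [
    {"x": 0, "y": 0, "z": 0, "yaw": -6},
    {"x": 0, "y": 0, "z": 0, "yaw": -12},
    {"x": 0, "y": 0, "z": 0, "yaw": -18},
    {"x": 0, "y": 0, "z": 0, "yaw": -24},
    {"x": 0, "y": 0, "z": 0, "yaw": -30},
    {"x": 0, "y": 0, "z": 0, "yaw": -36},
    {"x": 0, "y": 0, "z": 0, "yaw": -42},
    {"x": 0, "y": 0, "z": 0, "yaw": -48},
    {"x": 0, "y": 0, "z": 0, "yaw": -54},
    {"x": 0, "y": 0, "z": 0, "yaw": -60},
    {"x": 0, "y": 0, "z": 0, "yaw": -66},
    {"x": 0, "y": 0, "z": 0, "yaw": -72},
    {"x": 0, "y": 0, "z": 0, "yaw": -77},
    {"x": 0, "y": 0, "z": 0, "yaw": -80},
    {"x": 0, "y": 0, "z": 0, "yaw": -80}
  ]
}}

```text
clock: 6.45
eef_pos: [0.5058, 0.1009, 0.0674]
tool_rot: [0.987, -0.163, 0.002, -0.001]
ft_force: [3.0, 0.1, 0.4]
grip_width: 0.0428
grasp_force: 1.1
```

```bash
cat > g.py <<'E'
from h import *
o=bot.get_obs();print(o["clock"],o["eef_pos"],o["joint_pos"],o["grip_width"],o["ft_force"])
drum("pics/t2.png")
# green cap by colour in the top view
im=cv2.imread("pics/t2.png");hsv=cv2.cvtColor(im,cv2.COLOR_BGR2HSV)
m=cv2.inRange(hsv,(45,120,60),(80,255,255)); m[:, :380]=0;m[:,450:]=0;m[:240]=0;m[300:]=0
c=cv2.findNonZero(m);print("green",len(c),c.mean(axis=0),at("top",c.mean(axis=0)[0],.084))
a=im[190:300,330:500]; cv2.imwrite("pics/t2c.png",cv2.resize(a,None,fx=4.5,fy=4.5,interpolation=2))
E
python3 g.py
```

```text
6.45 [0.50580267 0.10093366 0.06744297] [ 1.96617425e-01  4.00349403e-01 -2.25062952e-01  9.41640023e-01
  5.89379806e-04 -2.61682748e+00] 0.04277943623503015 [3.01734823 0.07341638 0.40478533]
orange px 166 angle 209.69960633374257 outer 209.8845696130389 maxr 0.1063892356300592 target 215.27072786048404
green 7 [[417.42857143 262.85714286]] [ 0.57428028 -0.08288998  0.084     ]
```

View pics/t2c.png

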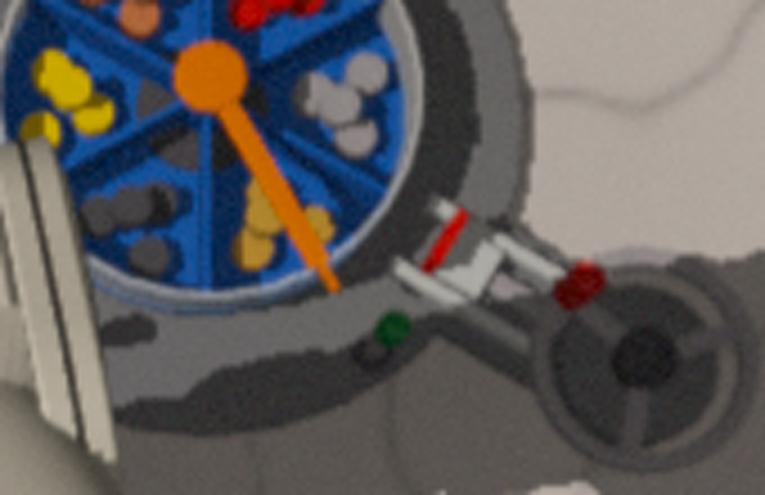

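The crop shows the pointer about 5.5° short of the green cap, so the knob needs about 22° more.

Call:
{"api": "move_arm", "payload": {
  "motion": [
    {"x": 0, "y": 0, "z": 0, "yaw": -5},
    {"x": 0, "y": 0, "z": 0, "yaw": -10},
    {"x": 0, "y": 0, "z": 0, "yaw": -15},
    {"x": 0, "y": 0, "z": 0, "yaw": -19},
    {"x": 0, "y": 0, "z": 0, "yaw": -22},
    {"x": 0, "y": 0, "z": 0, "yaw": -22},
    {"x": 0, "y": 0, "z": 0, "yaw": -22}
  ]
}}

```text
clock: 7.38
eef_pos: [0.5047, 0.1008, 0.0667]
tool_rot: [1.0, 0.028, 0.001, -0.001]
ft_force: [2.1, 1.4, 2.5]
grip_width: 0.0423
grasp_force: 1.2
```

```bash
python3 g.py
```

```text
7.375 [0.50466848 0.10077584 0.06674862] [ 1.96477439e-01  4.00895088e-01 -2.26341367e-01  9.42246572e-01
  1.04680962e-03 -3.00119415e+00] 0.042325651221221595 [2.0825325  1.42457833 2.50802145]
orange px 170 angle 215.16417736282133 outer 215.54806636238038 maxr 0.10648753935676294 target 215.27072786048404
green 2 [[416.5 263.5]] [ 0.57299989 -0.08112402  0.084     ]
```

Aligned within about 0.3°. Next I'll back off, lift clear and go above the peg.

Call:
{"api": "move_arm", "payload": {
  "motion": [
    {"x": 0, "y": 0, "z": 0, "yaw": 9},
    {"x": 0, "y": 0, "z": 0, "yaw": 18},
    {"x": 0, "y": 0, "z": 0, "yaw": 25},
    {"x": 0, "y": 0, "z": -4, "yaw": 25},
    {"x": 0, "y": 0, "z": -9, "yaw": 25},
    {"x": 0, "y": 0, "z": -13, "yaw": 25},
    {"x": 0, "y": 0, "z": -16, "yaw": 35},
    {"x": 1, "y": 4, "z": -16, "yaw": 45},
    {"x": 2.5, "y": 9, "z": -16, "yaw": 55},
    {"x": 4, "y": 14, "z": -16, "yaw": 65},
    {"x": 5.5, "y": 19, "z": -16, "yaw": 75},
    {"x": 6.8, "y": 23.5, "z": -16, "yaw": 85},
    {"x": 7.7, "y": 26.9, "z": -16, "yaw": 95},
    {"x": 7.7, "y": 26.9, "z": -16, "yaw": 105},
    {"x": 7.7, "y": 26.9, "z": -16, "yaw": 115},
    {"x": 7.7, "y": 26.9, "z": -16, "yaw": 125},
    {"x": 7.7, "y": 26.9, "z": -16, "yaw": 129.5},
    {"x": 7.7, "y": 26.9, "z": -16, "yaw": 129.5},
    {"x": 7.7, "y": 26.9, "z": -16, "yaw": 129.5}
  ],
  "gripper": -0.3
}}

```text
clock: 9.8
eef_pos: [0.5958, -0.1639, 0.2258]
tool_rot: [-0.453, 0.892, 0.001, -0.001]
ft_force: [0.8, -0.3, 0.7]
grip_width: 0.0297
grasp_force: 0.0
```

```bash
python3 - <<'E'
from h import *
o=bot.get_obs();print(o["clock"],o["eef_pos"],o["joint_pos"],o["grip_width"],o["ft_force"])
cv2.imwrite("pics/w3.png",bot.camera("wrist"))
print(proj("wrist",[[.684,-.005,.079],[.574,-.083,.086],[.597,-.164,.081],[.571,-.199,.04]]).round())
for n,z in dict(wheel_peg=.081,mark_green=.084,pointer_tip=.079,shoe_face=.05).items():
  for r in bot.cut_out("wrist",n)[:2]: c=r["centre"];print(n,r["score"],r["mask"].sum(),c,at("wrist",(c[1],c[0]),z).round(4))
drum()
E
```

```text
9.8 [ 0.59580641 -0.16388312  0.22575674] [-2.68400399e-01  4.84869629e-01  3.45413619e-01  1.43307239e+00
 -4.59037482e-05 -1.20764413e+00] 0.029650440850070646 [ 0.84084833 -0.28694349  0.68398502]
[[339. 418.]
 [397. 289.]
 [312. 222.]
 [312. 159.]]
wheel_peg 0.81 6449 [156.0, 310.7] [ 0.5687 -0.2037  0.081 ]
mark_green 0.95 787 [277.7, 389.0] [ 0.5747 -0.0934  0.084 ]
pointer_tip 0.77 9752 [366.2, 315.1] [ 0.6698 -0.0607  0.079 ]
shoe_face 0.88 1469 [258.9, 325.2] [ 0.612  -0.1252  0.05  ]
shoe_face 0.32 6211 [157.5, 311.5] [ 0.5709 -0.2008  0.05  ]
orange px 176 angle 216.40675100972817 outer 216.56441428041083 maxr 0.10491228478720595 target 215.27072786048404
```

View pics/w3.png

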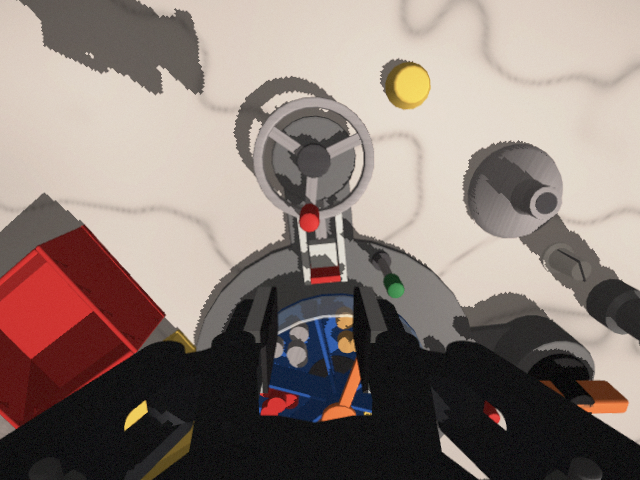

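The wrist view shows the peg top near (310,222) and the green cap at (396,291), both where predicted. The pointer tip is hidden by a finger, so I'll shift toward the drum for a close look.

Call:
{"api": "move_arm", "payload": {
  "motion": [
    {"x": -5, "y": -2, "z": 0, "yaw": 0},
    {"x": -10, "y": -4, "z": 0, "yaw": 0},
    {"x": -12, "y": -5, "z": 0, "yaw": 0},
    {"x": -12, "y": -5, "z": 0, "yaw": 0},
    {"x": -12, "y": -5, "z": 0, "yaw": 0}
  ]
}}

```text
clock: 10.72
eef_pos: [0.707, -0.0973, 0.2262]
tool_rot: [-0.452, 0.892, 0.0, -0.0]
ft_force: [-0.3, -0.5, 0.3]
grip_width: 0.0298
grasp_force: 0.0
```

```bash
cat > w.py <<'E'
from h import *
import sys
print(bot.get_obs()["clock"])
M=bot.camera_model("wrist");im=bot.camera("wrist");cv2.imwrite(sys.argv[1],im);hsv=cv2.cvtColor(im,cv2.COLOR_BGR2HSV)
def P(m,z): return np.array([at("wrist",(x,y),z,M)[:2] for y,x in np.argwhere(m)])
g=cv2.inRange(hsv,(50,150,50),(80,255,255)); n,l,s,c=cv2.connectedComponentsWithStats(g); i=1+np.argmax(s[1:,4])
print("green comp",s[i],c[i]); yx=np.argwhere(l==i)
o=cv2.inRange(hsv,(6,190,140),(16,255,255)); n,l2,s2,c2=cv2.connectedComponentsWithStats(o)
for j in range(1,n):
    if s2[j,4]>200: print("orange",s2[j],c2[j])
E
python3 w.py pics/w4.png
```

```text
10.725
green comp [467 124   3   3   3] [468. 125.]
```

View pics/w4.png

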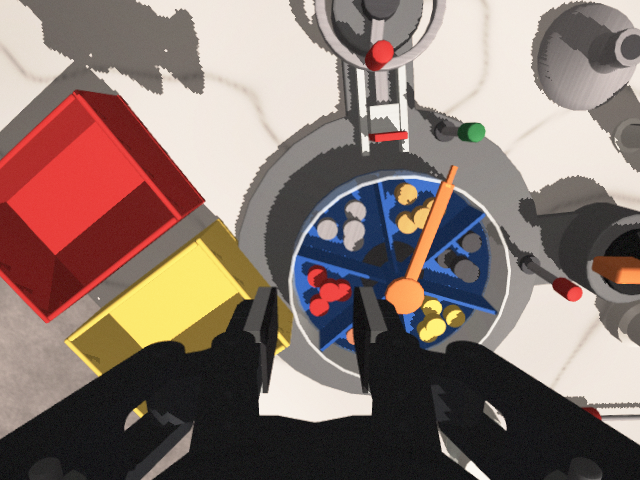

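The pointer (hub (405,296), tip (454,167)) and the green cap (about (477,132)) are both clear in view.

```bash
python3 - <<'E'
from h import *
im=cv2.imread("pics/w4.png"); c=im[90:330,380:500]
cv2.imwrite("pics/w4c.png",cv2.resize(im[105:185,420:510],None,fx=7,fy=7,interpolation=0))
hsv=cv2.cvtColor(im,cv2.COLOR_BGR2HSV)
def P(m,z):
    return np.array([at("wrist",(x,y),z)[:2] for y,x in np.argwhere(m)])
g=cv2.inRange(hsv,(55,120,40),(90,255,255)); g[:110]=0;g[150:]=0;g[:,:450]=0;g[:,500:]=0
yx=np.argwhere(g);print("green px",len(yx),yx.mean(0),yx.min(0),yx.max(0))
top=g&cv2.inRange(hsv[...,2],int(np.percentile(hsv[...,2][g>0],60)),255)
o=cv2.inRange(hsv,(8,130,170),(17,255,255)); m=np.zeros_like(o)
cv2.fillPoly(m,[np.array([[400,270],[435,270],[470,160],[440,155]])],255);o&=m
# keep connected strip near line: row-wise centre
pts=[]
for y in range(168,270,3):
    xs=np.flatnonzero(o[y]); 
    if len(xs):
        line=405+(454-405)*(296-y)/(296-167); xs=xs[abs(xs-line)<12]; pts.append((xs.mean(),y))
W=np.array([at("wrist",p,.079)[:2] for p in pts])
vx,vy,x0,y0=cv2.fitLine(W.astype(np.float32),cv2.DIST_HUBER,0,1e-4,1e-4).ravel()
hub=at("wrist",(405,296),.08)[:2];tip=at("wrist",(454,167),.079)[:2]
for q in [(475,132),(477,132),(472.5,132)]:
    G=at("wrist",q,.086)[:2]; v=G-np.array([x0,y0]); d=np.array([vx,vy]); d*=np.sign(d@v)
    print("G",G,"offset from pointer line",d[0]*v[1]-d[1]*v[0],"hub ang",[np.degrees(np.arctan2(*(k-hub)[::-1])) for k in (tip,G)],"line",np.degrees(np.arctan2(d[1],d[0])),"tip r",np.linalg.norm(tip-hub),hub)
E
```

```text
green px 411 [131.756691   471.20437956] [123 458] [141 484]
G [ 0.57620142 -0.08316054] offset from pointer line -0.0021718235396243415 hub ang [np.float64(-142.67088296323655), np.float64(-143.85949502753283)] line -143.0973 tip r 0.10645470663419467 [ 0.68404086 -0.00440583]
G [ 0.57504359 -0.08232911] offset from pointer line -0.003531907309057298 hub ang [np.float64(-142.67088296323655), np.float64(-144.43862946108797)] line -143.0973 tip r 0.10645470663419467 [ 0.68404086 -0.00440583]
G [ 0.57764757 -0.08419936] offset from pointer line -0.0004727689657046119 hub ang [np.float64(-142.67088296323655), np.float64(-143.13059706216433)] line -143.0973 tip r 0.10645470663419467 [ 0.68404086 -0.00440583]
```

View pics/w4c.png

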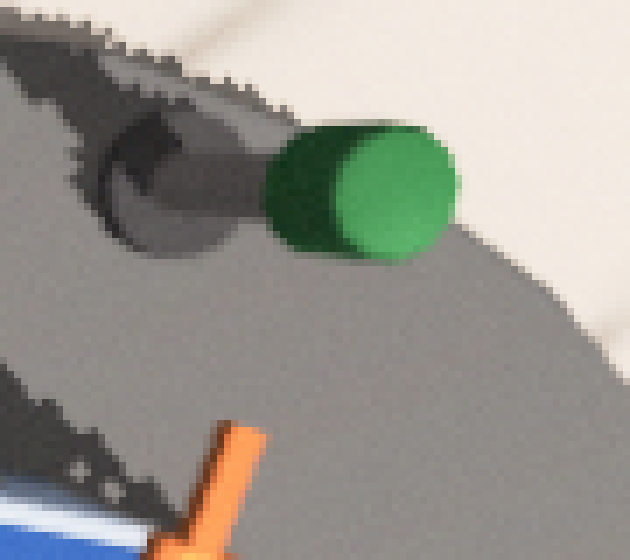

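The pointer has gone about 1.5° too far, so the knob needs about 6° clockwise. I'll go back above the knob.

Call:
{"api": "move_arm", "payload": {
  "motion": [
    {"x": 0, "y": 5, "z": 0, "yaw": -9},
    {"x": -1, "y": 10, "z": 0, "yaw": -18},
    {"x": -2, "y": 15, "z": 0, "yaw": -27},
    {"x": -3, "y": 20, "z": 0, "yaw": -36},
    {"x": -3.5, "y": 24, "z": 0, "yaw": -45},
    {"x": -3.9, "y": 27.9, "z": 0, "yaw": -54},
    {"x": -3.9, "y": 27.9, "z": 0, "yaw": -54},
    {"x": -3.9, "y": 27.9, "z": 0, "yaw": -54},
    {"x": -3.9, "y": 27.9, "z": 0, "yaw": -54}
  ],
  "gripper": 0.0
}}

```text
clock: 11.9
eef_pos: [0.5062, 0.0986, 0.2265]
tool_rot: [0.807, -0.59, 0.0, -0.0]
ft_force: [0.2, 0.1, 0.4]
grip_width: 0.0423
grasp_force: 0.0
```

```bash
python3 - <<'E'
from h import *
o=bot.get_obs();print(o["clock"],o["eef_pos"],o["tool_rot"],o["joint_pos"][5],o["grip_width"])
im=bot.camera("wrist");cv2.imwrite("pics/w5.png",im);hsv=cv2.cvtColor(im,cv2.COLOR_BGR2HSV)
b=cv2.inRange(hsv,(6,130,170),(18,255,255))
k=proj("wrist",[[.5045,.0995,.095]])[0];print(k)
P=np.array([np.append(at("wrist",(x,y),.095)[:2],[x,y]) for y,x in np.argwhere(b)])
s=np.hypot(P[:,0]-.5045,P[:,1]-.0995)<.055;Q=P[s]
vx,vy,x0,y0=cv2.fitLine(Q[:,:2].astype(np.float32),cv2.DIST_HUBER,0,1e-4,1e-4).ravel()
t=(Q[:,:2]-[x0,y0])@[vx,vy]
print(s.sum(),"centre",x0,y0,"angle",np.degrees(np.arctan2(vy,vx))%180,t.min(),t.max())
q=tuple(o["tool_rot"]);ty=np.degrees(np.arctan2(1-2*(q[0]**2+q[2]**2),2*(q[0]*q[1]-q[2]*q[3])))%360;print("tool y",ty)
drum()
E
```

```text
11.9 [0.50624488 0.09855723 0.22652142] [ 8.07130873e-01 -5.90372425e-01  3.41930662e-04 -1.91319481e-04] -1.6861321264564115 0.042308523439008
[316.32268696 226.26517847]Traceback (most recent call last):
  File "<stdin>", line 6, in <module>
  File "h.py", line 8, in at
    o,v=ray(cam,px,m); return o+v*(z-o[2])/v[2]
        ~~~^^^^^^^^^^
  File "h.py", line 4, in ray
    m=m or bot.camera_model(cam); K=np.array(m["K"]);d=np.array(m["dist"]);T=np.array(m["world_from_camera"])
           ~~~~~~~~~~~~~~~~^^^^^
ValueError: time passes only in moves, steps and waits
```

```bash
cat > k.py <<'E'
from h import *
M=bot.camera_model("wrist");o=bot.get_obs()
im=cv2.imread("pics/w5.png");hsv=cv2.cvtColor(im,cv2.COLOR_BGR2HSV)
b=cv2.inRange(hsv,(6,130,170),(18,255,255))
P=np.array([np.append(at("wrist",(x,y),.095,M)[:2],[x,y]) for y,x in np.argwhere(b)])
s=np.hypot(P[:,0]-.5045,P[:,1]-.0995)<.055;Q=P[s]
vx,vy,x0,y0=cv2.fitLine(Q[:,:2].astype(np.float32),cv2.DIST_HUBER,0,1e-4,1e-4).ravel()
t=(Q[:,:2]-[x0,y0])@[vx,vy]
print(s.sum(),"centre",x0,y0,"angle",np.degrees(np.arctan2(vy,vx))%180,t.min(),t.max())
q=o["tool_rot"];print("tool y",np.degrees(np.arctan2(1-2*(q[0]**2+q[2]**2),2*(q[0]*q[1]-q[2]*q[3])))%360)
E
sed -i 's/    im=bot.camera("top"); $/    im=bot.camera("top"); M=bot.camera_model("top")/; s/at("top",(x,y),.079)/at("top",(x,y),.079,M)/' h.py
python3 k.py; python3 -c "
from h import *
drum()"
```

```text
1635 centre 0.5178899 0.09179647 angle 142.54066 -0.058271962641170204 0.029113440858984787
tool y 197.64265457258267
orange px 162 angle 216.29659458781853 outer 216.80704951078474 maxr 0.09373275289109491 target 215.27072786048404
```

Call:
{"api": "move_arm", "payload": {
  "motion": [
    {"x": -0.1, "y": 0.1, "z": 4, "yaw": -5},
    {"x": -0.1, "y": 0.1, "z": 8, "yaw": -5},
    {"x": -0.1, "y": 0.1, "z": 11, "yaw": -5},
    {"x": -0.1, "y": 0.1, "z": 14, "yaw": -5},
    {"x": -0.1, "y": 0.1, "z": 16, "yaw": -5},
    {"x": -0.1, "y": 0.1, "z": 16, "yaw": 0},
    {"x": -0.1, "y": 0.1, "z": 16, "yaw": 5},
    {"x": -0.1, "y": 0.1, "z": 16, "yaw": 9},
    {"x": -0.1, "y": 0.1, "z": 16, "yaw": 12},
    {"x": -0.1, "y": 0.1, "z": 16, "yaw": 14},
    {"x": -0.1, "y": 0.1, "z": 16, "yaw": 14}
  ]
}}

```text
clock: 13.38
eef_pos: [0.5049, 0.1004, 0.0661]
tool_rot: [0.73, -0.683, -0.0, -0.0]
ft_force: [1.9, 3.1, -1.6]
grip_width: 0.0427
grasp_force: 1.6
```

```bash
python3 -c "
from h import *
for i in range(3): drum()
o=bot.get_obs();print(o['clock'],o['ft_force'],o['ft_torque'])"
```

```text
orange px 170 angle 215.74188516383276 outer 216.05614812254404 maxr 0.10648753935676294 target 215.27072786048404
orange px 170 angle 215.65120163046893 outer 215.96153555121145 maxr 0.10648753935676294 target 215.27072786048404
orange px 167 angle 215.62639627917216 outer 215.90089304708624 maxr 0.10648753935676294 target 215.27072786048404
13.525 [ 2.68663749  2.03646942 -3.02738447] [ 0.45955363 -0.41972817  0.10360799]
```

Call:
{"api": "move_arm", "payload": {
  "motion": [
    {"x": 0, "y": 0, "z": 0, "yaw": 1.5},
    {"x": 0, "y": 0, "z": 0, "yaw": 3},
    {"x": 0, "y": 0, "z": 0, "yaw": 3},
    {"x": 0, "y": 0, "z": 0, "yaw": 3}
  ]
}}

```text
clock: 14.02
eef_pos: [0.5047, 0.1001, 0.0664]
tool_rot: [0.712, -0.702, 0.0, -0.0]
ft_force: [3.4, 1.6, -2.9]
grip_width: 0.0427
grasp_force: 1.8
```

```bash
python3 -c "
from h import *
for i in range(2): drum()
o=bot.get_obs();print(o['clock'],o['ft_force'],o['eef_pos'],o['tool_rot'])"
```

```text
orange px 172 angle 214.72839950426751 outer 215.08005904606853 maxr 0.1054101607802523 target 215.27072786048404
orange px 171 angle 214.63283054215498 outer 215.04014872259734 maxr 0.1054101607802523 target 215.27072786048404
14.125 [ 2.44798313  1.05274926 -2.5865397 ] [0.50470776 0.10011743 0.06644668] [ 7.11753922e-01 -7.02428825e-01  2.59369480e-04 -1.79608113e-04]
```

Call:
{"api": "move_arm", "payload": {
  "motion": [
    {"x": 0, "y": 0, "z": 0, "yaw": -8},
    {"x": 0, "y": 0, "z": 0, "yaw": -16},
    {"x": 0, "y": 0, "z": 0, "yaw": -22},
    {"x": 0, "y": 0, "z": -4, "yaw": -22},
    {"x": 0, "y": 0, "z": -9, "yaw": -22},
    {"x": 0, "y": 0, "z": -13, "yaw": -22},
    {"x": 1, "y": -1, "z": -16, "yaw": -13},
    {"x": 4.5, "y": -4.5, "z": -16, "yaw": -3},
    {"x": 8, "y": -8, "z": -16, "yaw": 7},
    {"x": 12, "y": -12, "z": -16, "yaw": 17},
    {"x": 16, "y": -16, "z": -16, "yaw": 27},
    {"x": 20, "y": -20, "z": -16, "yaw": 37},
    {"x": 20, "y": -20, "z": -16, "yaw": 37},
    {"x": 20, "y": -20, "z": -16, "yaw": 37},
    {"x": 20, "y": -20, "z": -16, "yaw": 37}
  ],
  "gripper": -0.3
}}

```text
clock: 16.0
eef_pos: [0.7061, -0.0961, 0.2275]
tool_rot: [-0.453, 0.892, -0.0, -0.0]
ft_force: [0.5, 0.2, 0.2]
grip_width: 0.0297
grasp_force: 0.0
```

```bash
cat > p.py <<'E'
from h import *
print(bot.get_obs()["eef_pos"],bot.get_obs()["clock"])
M=bot.camera_model("wrist");im=bot.camera("wrist");cv2.imwrite("pics/w6.png",im);hsv=cv2.cvtColor(im,cv2.COLOR_BGR2HSV)
# rectify orthographically the plane z=.082 with pointer plane (.079): 0.5 mm/px
g=cv2.inRange(hsv,(45,100,40),(90,255,255)); n,l,s,c=cv2.connectedComponentsWithStats(g)
i=1+np.argmax(s[1:,4]); V=hsv[...,2]; gm=l==i
t=cv2.threshold(V[gm],0,255,cv2.THRESH_OTSU)[0]; tp=(gm&(V>t)).astype(np.uint8)
n,l3,s3,c3=cv2.connectedComponentsWithStats(tp); j=1+np.argmax(s3[1:,4]); G=c3[j]; print("green",s[i],"top",s3[j],G)
o=cv2.inRange(hsv,(8,130,170),(18,255,255)); n,l2,s2,c2=cv2.connectedComponentsWithStats(o)
hub0=np.array([.684,-.0047])
P=np.array([at("wrist",(x,y),.079,M)[:2] for y,x in np.argwhere(o)])-hub0
r=np.hypot(*P.T);a=np.degrees(np.arctan2(P[:,1],P[:,0]))%360
Gw=at("wrist",G,.086,M)[:2]; ga=np.degrees(np.arctan2(*(Gw-hub0)[::-1]))%360
for lo,hi in ((.02,.05),(.05,.08),(.08,.112),(.097,.112)):
    q=(r>lo)&(r<hi)&(abs(a-ga)<12); print(lo,hi,q.sum(),np.median(a[q]),a[q].min(),a[q].max())
print("green",Gw,ga)
h=P[r<.022]+hub0; print("hub blob",h.mean(0))
E
python3 p.py; python3 -c "
from h import *
drum()"
```

```text
[ 0.70607036 -0.09612824  0.22748975] 16.0
green [456 123  27  19 417] top [465 123  18  19 247] [473.60728745 131.78137652]
0.02 0.05 429 214.0209977730004 203.73865666541045 225.6010615388666
0.05 0.08 530 214.4155714036931 209.05768302946746 227.30300999558102
0.08 0.112 319 214.01392920023073 210.83345941062586 217.33533699522977
0.097 0.112 65 214.02250075357065 213.00832638320537 215.06582499822534
green [ 0.57595491 -0.08243237] 215.73289519652675
hub blob [ 0.68201908 -0.00497526]
orange px 168 angle 213.3114715874175 outer 213.64453233414304 maxr 0.10597776913885523 target 215.27072786048404
```

The extra motion came from closing the fingers as I released. It now needs about 1.65° counter-clockwise, and this time the gripper stays fixed on release.

Call:
{"api": "move_arm", "payload": {
  "motion": [
    {"x": 0, "y": 4, "z": 0, "yaw": -10},
    {"x": -1, "y": 8, "z": 0, "yaw": -20},
    {"x": -2, "y": 12, "z": 0, "yaw": -30},
    {"x": -3, "y": 16, "z": 0, "yaw": -40},
    {"x": -3.5, "y": 20, "z": 0, "yaw": -50},
    {"x": -3.9, "y": 24, "z": 0, "yaw": -60},
    {"x": -3.9, "y": 27.8, "z": 0, "yaw": -70},
    {"x": -3.9, "y": 27.8, "z": 0, "yaw": -80},
    {"x": -3.9, "y": 27.8, "z": 0, "yaw": -90},
    {"x": -3.9, "y": 27.8, "z": 0, "yaw": -98},
    {"x": -3.9, "y": 27.8, "z": 0, "yaw": -103},
    {"x": -3.9, "y": 27.8, "z": 0, "yaw": -103},
    {"x": -3.9, "y": 27.8, "z": 4, "yaw": -103},
    {"x": -3.9, "y": 27.8, "z": 8, "yaw": -103},
    {"x": -3.9, "y": 27.8, "z": 12, "yaw": -103},
    {"x": -3.9, "y": 27.8, "z": 14.5, "yaw": -103},
    {"x": -3.9, "y": 27.8, "z": 16.1, "yaw": -103},
    {"x": -3.9, "y": 27.8, "z": 16.1, "yaw": -103}
  ],
  "gripper": 0.0
}}

```text
clock: 18.35
eef_pos: [0.5044, 0.0987, 0.0646]
tool_rot: [0.979, -0.202, -0.001, 0.001]
ft_force: [-0.3, -0.2, -0.4]
grip_width: 0.0426
grasp_force: 0.0
```

Call:
{"api": "move_arm", "payload": {
  "motion": [
    {"x": 0, "y": 0, "z": 0, "yaw": -6},
    {"x": 0, "y": 0, "z": 0, "yaw": -12},
    {"x": 0, "y": 0, "z": 0, "yaw": -18},
    {"x": 0, "y": 0, "z": 0, "yaw": -21},
    {"x": 0, "y": 0, "z": 0, "yaw": -23},
    {"x": 0, "y": 0, "z": 0, "yaw": -23}
  ]
}}

```text
clock: 19.1
eef_pos: [0.5069, 0.0991, 0.0665]
tool_rot: [1.0, -0.002, 0.001, -0.0]
ft_force: [2.2, 1.9, 2.1]
grip_width: 0.0427
grasp_force: 0.7
```

```bash
python3 -c "
from h import *
for i in range(3): drum()
o=bot.get_obs();print(o['clock'],o['ft_force'],o['eef_pos'],o['tool_rot'],o['joint_pos'][5])"
```

```text
orange px 169 angle 214.26191521591275 outer 214.6815032497891 maxr 0.1054101607802523 target 215.27072786048404
orange px 170 angle 214.23446066233413 outer 214.6815032497891 maxr 0.1054101607802523 target 215.27072786048404
orange px 168 angle 214.2949330115855 outer 214.6815032497891 maxr 0.1054101607802523 target 215.27072786048404
19.25 [1.5689767  0.99245324 1.57561025] [0.50678785 0.09909609 0.06603399] [ 9.99996787e-01 -2.26091879e-03  1.04417522e-03 -4.73364439e-04] -2.9442770529726587
```

Call:
{"api": "move_arm", "payload": {
  "motion": [
    {"x": 0, "y": 0, "z": 0, "yaw": -1.5},
    {"x": 0, "y": 0, "z": 0, "yaw": -2.6},
    {"x": 0, "y": 0, "z": 0, "yaw": -2.6},
    {"x": 0, "y": 0, "z": 0, "yaw": -2.6}
  ]
}}

```text
clock: 19.75
eef_pos: [0.5059, 0.0987, 0.0653]
tool_rot: [1.0, 0.021, -0.0, -0.0]
ft_force: [1.9, 2.4, 1.7]
grip_width: 0.0425
grasp_force: 1.4
```

```bash
python3 -c "
from h import *
for i in range(2): drum()
o=bot.get_obs();print(o['clock'],o['eef_pos'],o['tool_rot'])"
```

```text
orange px 173 angle 215.45626017750035 outer 215.74188516383276 maxr 0.10648753935676294 target 215.27072786048404
orange px 173 angle 215.45626017750035 outer 215.74188516383276 maxr 0.10648753935676294 target 215.27072786048404
19.85 [0.50585651 0.098685   0.06525539] [ 9.99788088e-01  2.05858118e-02 -5.42237362e-05 -2.35053235e-05]
```

Call:
{"api": "move_arm", "payload": {
  "motion": [
    {"x": 0, "y": 0, "z": 0, "yaw": 8},
    {"x": 0, "y": 0, "z": 0, "yaw": 16},
    {"x": 0, "y": 0, "z": 0, "yaw": 22},
    {"x": 0, "y": 0, "z": -4, "yaw": 22},
    {"x": 0, "y": 0, "z": -9, "yaw": 22},
    {"x": 0, "y": 0, "z": -13, "yaw": 22},
    {"x": 1, "y": 1, "z": -16.1, "yaw": 32},
    {"x": 4, "y": 4, "z": -16.1, "yaw": 42},
    {"x": 8, "y": 8, "z": -16.1, "yaw": 52},
    {"x": 12, "y": 12, "z": -16.1, "yaw": 62},
    {"x": 16, "y": 16, "z": -16.1, "yaw": 72},
    {"x": 19.2, "y": 20.3, "z": -16.1, "yaw": 82},
    {"x": 19.2, "y": 20.3, "z": -16.1, "yaw": 92},
    {"x": 19.2, "y": 20.3, "z": -16.1, "yaw": 102},
    {"x": 19.2, "y": 20.3, "z": -16.1, "yaw": 112},
    {"x": 19.2, "y": 20.3, "z": -16.1, "yaw": 122},
    {"x": 19.2, "y": 20.3, "z": -16.1, "yaw": 128.6},
    {"x": 19.2, "y": 20.3, "z": -16.1, "yaw": 128.6},
    {"x": 19.2, "y": 20.3, "z": -16.1, "yaw": 128.6}
  ]
}}

```text
clock: 22.22
eef_pos: [0.7054, -0.0964, 0.2254]
tool_rot: [-0.453, 0.892, 0.0, -0.001]
ft_force: [0.5, 0.9, -0.3]
grip_width: 0.0426
grasp_force: 0.0
```

```bash
python3 p.py; python3 -c "
from h import *
drum()
o=bot.get_obs();print(o['clock'],o['eef_pos'],o['tool_rot'],o['joint_pos'][5],o['grip_width'])
im=cv2.imread('pics/w6.png');M=bot.camera_model('wrist');h=cv2.cvtColor(im,cv2.COLOR_BGR2HSV)
m=(cv2.inRange(h,(0,150,90),(4,255,255))|cv2.inRange(h,(174,150,90),(180,255,255)));n,l,s,c=cv2.connectedComponentsWithStats(m)
for i in range(1,n):
  if s[i,4]>60:print(s[i],c[i],at('wrist',c[i],.081,M).round(4),at('wrist',c[i],.05,M).round(4))"
```

```text
[ 0.70536399 -0.09643286  0.22540904] 22.225
green [455 124  28  19 429] top [465 124  18  19 250] [473.588 133.112]
0.02 0.05 441 215.9415728676559 203.7272286457873 227.3552069514064
0.05 0.08 525 216.32248518939144 210.79640849503127 227.41777474083594
0.08 0.112 317 216.022545302607 212.64891053003248 219.24311542350182
0.097 0.112 70 216.0164728274883 214.91187485846606 217.08025790240526
green [ 0.57593205 -0.08240499] 215.71758090202303
hub blob [ 0.677993   -0.00680458]
orange px 171 angle 215.45626017750035 outer 215.74188516383276 maxr 0.1054101607802523 target 215.27072786048404
22.325 [ 0.70570226 -0.09637211  0.2258761 ] [-4.52540250e-01  8.91743768e-01  2.20402318e-04 -5.70800899e-04] -1.0748240181301065 0.04272405795901757
[365  41  27  31 519] [378.0327553   55.05780347] [ 0.6014 -0.1637  0.081 ] [ 0.5947 -0.1651  0.05  ]
[    0    90   203   234 28355] [ 82.54233821 197.76427438] [ 0.8343 -0.2133  0.081 ] [ 0.8527 -0.22    0.05  ]
[372 132  33  11 272] [387.79779412 136.66911765] [ 0.6261 -0.1148  0.081 ] [ 0.622  -0.1109  0.05  ]
[ 305  265   44   51 1214] [323.47364086 290.11861614] [ 0.7318 -0.0465  0.081 ] [ 0.7392 -0.0352  0.05  ]
[553 279  27  23 275] [568.61454545 291.00727273] [0.573  0.0719 0.081 ] [0.5632 0.0959 0.05  ]
[510 409  18  24 192] [518.828125   420.57291667] [0.6648 0.1612 0.081 ] [0.665  0.1949 0.05  ]
```

The pointer is within about 0.3° of the green post. Next is the handwheel, starting with a descent astride the peg.

Call:
{"api": "move_arm", "payload": {
  "motion": [
    {"x": 5, "y": 2, "z": 0, "yaw": 0},
    {"x": 9, "y": 3.6, "z": 0, "yaw": 0},
    {"x": 12, "y": 4.8, "z": 0, "yaw": 0},
    {"x": 12, "y": 4.8, "z": 0, "yaw": 0},
    {"x": 12, "y": 4.8, "z": 5, "yaw": 0},
    {"x": 12, "y": 4.8, "z": 9, "yaw": 0},
    {"x": 12, "y": 4.8, "z": 12, "yaw": 0},
    {"x": 12, "y": 4.8, "z": 12, "yaw": 0}
  ],
  "gripper": -0.4
}}

```text
clock: 23.32
eef_pos: [0.5949, -0.1635, 0.1032]
tool_rot: [-0.453, 0.892, 0.002, -0.002]
ft_force: [-0.3, 0.6, 0.4]
grip_width: 0.0253
grasp_force: 0.0
```

```bash
python3 -c "
from h import *
o=bot.get_obs();print(o['clock'],o['eef_pos'],o['tool_rot'],o['joint_pos'][5],o['grip_width'],o['ft_force'])
im=bot.camera('wrist');cv2.imwrite('pics/w7.png',im)
print(proj('wrist',[[.5964,-.1646,.081],[.5964,-.1646,.062],[.5708,-.1992,.043]]))
M=bot.camera_model('wrist');h=cv2.cvtColor(im,cv2.COLOR_BGR2HSV)
m=(cv2.inRange(h,(0,150,60),(4,255,255))|cv2.inRange(h,(174,150,60),(180,255,255)));n,l,s,c=cv2.connectedComponentsWithStats(m)
for i in range(1,n):
  if s[i,4]>60:print(s[i],c[i],at('wrist',c[i],.081,M).round(4))"
```

```text
23.325 [ 0.59485287 -0.16350799  0.1032494 ] [-0.45267983  0.89166748  0.00218969 -0.00229798] -1.2078614417355278 0.025303233603444213 [-0.29069396  0.60433431  0.39772759]
[[310.32851889 282.27527608]
 [310.71678177 267.81187665]
 [311.27106379 177.04428988]]
[ 286  248   33   54 1449] [302.82539683 274.79917184] [ 0.597  -0.1695  0.081 ]
[   0  288   94  152 7190] [ 30.86467316 369.93351878] [ 0.7391 -0.2091  0.081 ]
[ 305  334   47   35 1307] [327.58454476 351.48890589] [ 0.611  -0.1307  0.081 ]
```

View pics/w7.png

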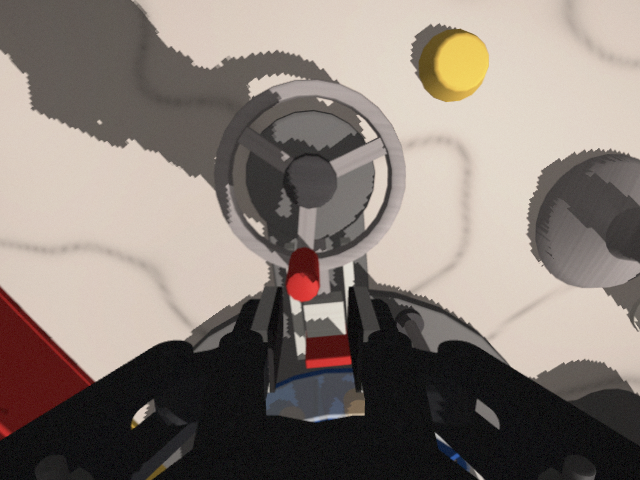

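The peg top is at about (302,287), roughly 5 mm to the tool's −y side. I'll shift, turn 5° to match, and descend.

Call:
{"api": "move_arm", "payload": {
  "motion": [
    {"x": -0.1, "y": -0.5, "z": 0, "yaw": 5},
    {"x": -0.1, "y": -0.5, "z": 0, "yaw": 5},
    {"x": -0.1, "y": -0.5, "z": 2, "yaw": 5},
    {"x": -0.1, "y": -0.5, "z": 4.1, "yaw": 5},
    {"x": -0.1, "y": -0.5, "z": 4.1, "yaw": 5}
  ]
}}

```text
clock: 24.0
eef_pos: [0.6003, -0.1664, 0.0648]
tool_rot: [-0.413, 0.911, 0.001, -0.001]
ft_force: [-0.7, -0.6, 0.7]
grip_width: 0.0259
grasp_force: 0.0
```

Call:
{"api": "move_arm", "payload": {
  "motion": [
    {"x": 0.04, "y": -0.6, "z": 0, "yaw": 8},
    {"x": 0.17, "y": -1.19, "z": 0, "yaw": 16},
    {"x": 0.37, "y": -1.75, "z": 0, "yaw": 24},
    {"x": 0.65, "y": -2.28, "z": 0, "yaw": 32},
    {"x": 1.01, "y": -2.76, "z": 0, "yaw": 40},
    {"x": 1.42, "y": -3.2, "z": 0, "yaw": 48},
    {"x": 1.42, "y": -3.2, "z": 0, "yaw": 48}
  ]
}}

```text
clock: 24.88
eef_pos: [0.6164, -0.1989, 0.0668]
tool_rot: [-0.008, 1.0, -0.0, 0.001]
ft_force: [-0.3, -0.3, -0.9]
grip_width: 0.026
grasp_force: 0.2
```

```bash
cat > s.py <<'E'
from h import *
o=bot.get_obs();p=o['eef_pos'];print(o['clock'],p,o['joint_pos'][5],o['grip_width'],o['ft_force'],o["ft_torque"])
v=p[:2]-np.array([.5708,-.1992]);print("tcp r",np.hypot(*v),"ang",np.degrees(np.arctan2(v[1],v[0])))
drum("pics/t5.png")
im=cv2.imread("pics/t5.png");h=cv2.cvtColor(im,cv2.COLOR_BGR2HSV);M=bot.camera_model('top')
m=(cv2.inRange(h,(0,150,60),(4,255,255))|cv2.inRange(h,(174,150,60),(180,255,255)));n,l,s,c=cv2.connectedComponentsWithStats(m)
for i in range(1,n):
  w=at('top',c[i],.05,M)
  if s[i,4]>5 and abs(w[0]-.6)<.08 and -.26<w[1]<-.06:print(s[i],c[i],w.round(4),"shoe dist",np.hypot(*(w[:2]-[.684,-.005])))
E
python3 s.py
```

```text
24.875 [ 0.61644746 -0.198865    0.06679835] -0.32738687533672023 0.0259950511608345 [-0.26877923 -0.2527225  -0.88251869] [ 0.09168331  0.03074919 -0.00183795]
tcp r 0.045648687088260816 ang 0.42047893663830666
orange px 168 angle 215.42454214409605 outer 215.74188516383276 maxr 0.10648753935676294 target 215.27072786048404
[420 234  11  15  58] [425.15517241 241.25862069] [ 0.6238 -0.1032  0.05  ] shoe dist 0.11518583251586387
[469 247   9   4  16] [473.3125 248.375 ] [ 0.6115 -0.1976  0.05  ] shoe dist 0.20576504060962966
```

Call:
{"api": "move_arm", "payload": {
  "motion": [
    {"x": 0.2, "y": -0.6, "z": 0.3, "yaw": 8},
    {"x": 0.35, "y": -1.19, "z": 0.3, "yaw": 16},
    {"x": 0.57, "y": -1.75, "z": 0.3, "yaw": 24},
    {"x": 0.85, "y": -2.28, "z": 0.3, "yaw": 32},
    {"x": 1.21, "y": -2.76, "z": 0.3, "yaw": 40},
    {"x": 1.62, "y": -3.2, "z": 0.3, "yaw": 48},
    {"x": 2.1, "y": -3.56, "z": 0.3, "yaw": 56},
    {"x": 2.62, "y": -3.86, "z": 0.3, "yaw": 64},
    {"x": 3.17, "y": -4.09, "z": 0.3, "yaw": 72},
    {"x": 3.75, "y": -4.23, "z": 0.3, "yaw": 80},
    {"x": 4.35, "y": -4.3, "z": 0.3, "yaw": 88},
    {"x": 4.95, "y": -4.28, "z": 0.3, "yaw": 96},
    {"x": 5.54, "y": -4.17, "z": 0.3, "yaw": 104},
    {"x": 5.54, "y": -4.17, "z": 0.3, "yaw": 104}
  ]
}}

```text
clock: 26.68
eef_pos: [0.5619, -0.2416, 0.0636]
tool_rot: [0.783, 0.622, 0.001, 0.001]
ft_force: [-0.1, -0.3, 0.6]
grip_width: 0.0257
grasp_force: 0.5
```

```bash
python3 s.py
```

```text
26.675 [ 0.56190138 -0.24156961  0.06364275] 1.39276048554618 0.025685276061246928 [-0.06941453 -0.27424134  0.60660905] [-0.1595287  -0.15170549 -0.02198486]
tcp r 0.043293982984924095 ang -101.86107973703642
orange px 170 angle 215.47285392501988 outer 215.74188516383276 maxr 0.10648753935676294 target 215.27072786048404
[412 230  11  15  51] [417.35294118 236.88235294] [ 0.6323 -0.0879  0.05  ] shoe dist 0.09766486102224768
[492 266   9  10  55] [496.21818182 270.8       ] [ 0.5678 -0.2411  0.05  ] shoe dist 0.26312673873619014
```

Call:
{"api": "move_arm", "payload": {
  "motion": [
    {"x": 0.04, "y": -0.6, "z": 0, "yaw": 8},
    {"x": 0.17, "y": -1.19, "z": 0, "yaw": 16},
    {"x": 0.37, "y": -1.75, "z": 0, "yaw": 24},
    {"x": 0.65, "y": -2.28, "z": 0, "yaw": 32},
    {"x": 1.01, "y": -2.76, "z": 0, "yaw": 40},
    {"x": 1.01, "y": -2.76, "z": 0, "yaw": 40}
  ]
}}

```text
clock: 27.48
eef_pos: [0.5577, -0.2373, 0.0684]
tool_rot: [0.949, 0.316, 0.016, 0.019]
ft_force: [42.5, -27.4, -23.2]
grip_width: 0.0256
grasp_force: 22.6
```

```bash
python3 s.py
```

```text
27.475 [ 0.55772956 -0.23732638  0.06837361] 2.1001462041226504 0.025620293856049657 [ 42.52986151 -27.35711552 -23.17153139] [-5.3589302  -8.22331148  0.07070508]
tcp r 0.04030455970851076 ang -108.92267177449025
orange px 174 angle 215.42454214409605 outer 215.74188516383276 maxr 0.10648753935676294 target 215.27072786048404
[412 230  11  15  43] [417.53488372 236.3255814 ] [ 0.6335 -0.0882  0.05  ] shoe dist 0.09737996492027484
```

The wheel has come to a hard stop with the shoe against the drum and the drum still aligned. Backing off and lifting now.

Call:
{"api": "move_arm", "payload": {
  "motion": [
    {"x": 0.04, "y": 0.6, "z": 0, "yaw": -8},
    {"x": 0.17, "y": 1.19, "z": 0, "yaw": -16},
    {"x": 0.37, "y": 1.75, "z": 0, "yaw": -24},
    {"x": 0.65, "y": 2.28, "z": 0, "yaw": -32},
    {"x": 1.0, "y": 2.76, "z": 0, "yaw": -40},
    {"x": 1.0, "y": 2.76, "z": 0, "yaw": -40}
  ]
}}

```text
clock: 28.28
eef_pos: [0.5614, -0.241, 0.0625]
tool_rot: [0.784, 0.621, 0.0, 0.0]
ft_force: [-0.4, -0.1, 0.1]
grip_width: 0.0254
grasp_force: 0.0
```

```bash
python3 s.py
```

```text
28.275 [ 0.56136562 -0.24103397  0.06254745] 1.3953670496765802 0.025411685473177358 [-0.40711424 -0.09016209  0.05044819] [0.00972422 0.03115553 0.03070097]
tcp r 0.04288459148974596 ang -102.70871327383006
orange px 172 angle 215.42454214409605 outer 215.70216209111211 maxr 0.10648753935676294 target 215.27072786048404
[412 230  11  15  45] [417.31111111 236.64444444] [ 0.6328 -0.0878  0.05  ] shoe dist 0.09734328618181112
[492 268   9   9  44] [495.70454545 272.20454545] [ 0.565 -0.24   0.05 ] shoe dist 0.2634104574829336
```

Call:
{"api": "move_arm", "payload": {
  "motion": [
    {"x": 0, "y": 0, "z": -4, "yaw": 0},
    {"x": 0, "y": 0, "z": -9, "yaw": 0},
    {"x": 0, "y": 0, "z": -13, "yaw": 0},
    {"x": 0, "y": 0, "z": -16.3, "yaw": -10},
    {"x": 3, "y": 2, "z": -16.3, "yaw": -20},
    {"x": 6, "y": 4, "z": -16.3, "yaw": -30},
    {"x": 9, "y": 6, "z": -16.3, "yaw": -40},
    {"x": 12, "y": 8, "z": -16.3, "yaw": -50},
    {"x": 15, "y": 9.5, "z": -16.3, "yaw": -60},
    {"x": 17.4, "y": 10.7, "z": -16.3, "yaw": -70},
    {"x": 17.4, "y": 10.7, "z": -16.3, "yaw": -80},
    {"x": 17.4, "y": 10.7, "z": -16.3, "yaw": -90},
    {"x": 17.4, "y": 10.7, "z": -16.3, "yaw": -100},
    {"x": 17.4, "y": 10.7, "z": -16.3, "yaw": -110},
    {"x": 17.4, "y": 10.7, "z": -16.3, "yaw": -120},
    {"x": 17.4, "y": 10.7, "z": -16.3, "yaw": -130},
    {"x": 17.4, "y": 10.7, "z": -16.3, "yaw": -140},
    {"x": 17.4, "y": 10.7, "z": -16.3, "yaw": -150},
    {"x": 17.4, "y": 10.7, "z": -16.3, "yaw": -157},
    {"x": 17.4, "y": 10.7, "z": -16.3, "yaw": -157}
  ]
}}

```text
clock: 30.82
eef_pos: [0.7046, -0.0959, 0.2252]
tool_rot: [-0.451, 0.892, 0.0, -0.0]
ft_force: [0.5, -0.2, 0.2]
grip_width: 0.0261
grasp_force: 0.0
```

```bash
python3 p.py; python3 s.py; python3 -c "
import cv2
a=cv2.imread('pics/w6.png')[0:320,300:560];cv2.imwrite('pics/w6c.png',cv2.resize(a,(487,600),interpolation=2))"
```

```text
[ 0.70455565 -0.09592727  0.22517837] 30.825
green [454 123  28  19 425] top [464 124  18  18 249] [472.39759036 132.44176707]
0.02 0.05 445 215.8992683489407 203.91325772969043 227.4312468976055
0.05 0.08 532 216.28246693183394 210.39060365466077 227.53075034643686
0.08 0.112 324 216.01739415146955 212.59392019247 219.20946130766933
0.097 0.112 71 216.01484982277282 214.9525603030863 217.06802829420565
green [ 0.57597014 -0.08244363] 215.74065807085077
hub blob [ 0.68260404 -0.00488403]
30.875 [ 0.70460242 -0.09597026  0.22517107] -1.0712744188511487 0.025297313982131225 [-0.45492529  0.03612047 -0.94541913] [-0.02920898 -0.02518257 -0.02162224]
tcp r 0.1689954662491242 ang 37.6504998744044
orange px 171 angle 215.45626017750035 outer 215.78160823655338 maxr 0.1054101607802523 target 215.27072786048404
[412 230  11  15  45] [417.37777778 236.6       ] [ 0.6329 -0.0879  0.05  ] shoe dist 0.09740683181306649
```

View pics/w6c.png

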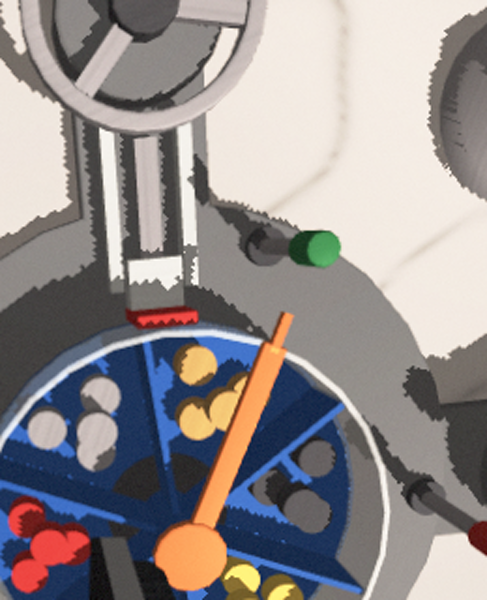

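The close-up shows the red shoe pressed against the drum wall and the pointer in line with the green post, with the arm clear of everything. Handing in.

```bash
python3 -c "
from workcell import bot
print(bot.job_done())"
```

```text
the job is handed in; nothing more can be done
None
```

I handed the job in with the pointer within about 0.3–0.5° of the green post, the red brake shoe wound to its hard stop against the drum, and the arm clear, at about 31 s of the 61 s allowed; I did not re-check the loose items' positions at the end.

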